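# Tip the film canister into the press cradle and push it home

## Task

One film canister stands upright on the end of the black loading cradle of the crimping press. With the fingers, without gripping or lifting it, push it over so that it lies between the cradle's rails with its lid towards the press, then push its bottom end along the rails until the lid rests fully home against the round die face. Do not ram or dent the canister, leave the other things on the worktop as they are, and finish with the robot clear of everything.

Things in the scene. Friction and masses are not known exactly. Their poses are not given: they have to be found in the camera images.
- press: Fixed green cast-iron hand press with its black loading cradle. Origin: worktop level, under the cradle's middle line (y = 0). +x: loading direction, along the cradle to the press; z up. Cradle plate: top at z = 12 mm, x -150 to +95 mm, 100 mm wide. Press: from x = 113 mm on, 245 mm high, 150 mm wide; its fixed long lever leans up and away to x = 400, z = 430 mm.
- rail_start (a point): Plate top on the middle line where the two steel rails begin (x = -50 mm of the press frame); axes as the press. The rails run from here to the die face. Their inner faces start 14 mm either side of the middle line and slope outwards at 45 degrees, rising 20 mm above the plate; a lying canister rests on the plate between them with some 4 mm of play each side.
- die_face (a point): Centre of the die face: an upright steel disc, 60 mm in diameter, at the end of the rails (x = +95 mm of the press frame), facing -x, its centre 30 mm above the plate top; axes as the press. The rigid stop for the lid.
- canister: The loose grey aluminium canister to be tipped: plain cylinder, 46 mm wide, 110 mm high, 0.13 to 0.25 kg, standing on the open end of the cradle plate, near x = -90 mm of the press frame (10 mm either way, up to 6 mm off the middle line). Origin: centre of its bottom; +z to its lid. Pushed near its top (85 to 105 mm above the plate) it tips on its lower edge and falls after some 45 mm.
- canister_lid (a point): Centre of the top face of that canister's lid, 110 mm from its bottom along its axis. Home: 95 mm along x of the press frame (on the die face), 23 mm above the cradle plate.
- spare_1: A like canister (46 mm by 110 mm), standing on the worktop itself; a bystander. Origin: centre of its bottom.
- spare_2: Another like canister (46 mm by 110 mm), standing on the worktop; a bystander. Origin: centre of its bottom.
- dish: White porcelain lens dish, 120 mm wide, 28 mm high, a bystander. Origin: centre of its underside.
- eyecup: Black rubber eyecup, 52 mm wide, 30 mm high, a bystander. Origin: centre of its underside.
There are look-alikes about, which are no part of the job. What is shaped like the canister but turquoise or yellow is not meant.

How it is judged:
By the outcome, as a careful person would: the job done as asked, in the order asked, and still so for the second after the job is handed in, with the robot touching nothing.
It also fails if it takes over 40 s, if anything falls off the work surface, if the arm or the gripper's body presses on something with over 40 N, if the wrist force passes 120 N, or if a joint passes its speed limit or range.

## Robot

A 7-joint arm with a two-finger parallel gripper is mounted at the origin on the work surface. World frame = base frame: x ahead of the robot, y to its left, z up, the work surface at z = 0. Lengths are in m, angles in rad, forces in N, time in s.
With the tool pointing down it reaches from about 0.425 to 0.925 m from the base axis. Payload 6.8 kg.
Tool frame: the origin (TCP) lies at the very end of the fingers, on their centre line; the grasp point (between the pads) lies grasp_offset behind it (grasp_offset is the distance from the TCP to the grasp point, in m); z points along the fingers, y is the direction in which the jaws open and shut (so a half turn about z gives the same grasp; the last joint's range is limited). The gripper opens to 85 mm and grips with 20 to 120 N. Pads are 22 mm wide; open, the fingers measure 114 mm over their backs; the gripper's body (76 mm by 85 mm) begins 54 mm behind the grasp point. The pads swing forward as they close: fully open they stand 13 mm farther back than shut.
Start: joints at [-0.108, 0.477, 0.022, 1.555, -0.011, 1.109, -0.083], TCP at [0.675, 0, 0.231] pointing down, gripper open.
Joint ranges: [-2.96, 2.96], [-0.34, 2.1], [-1.41, 1.46], [0.24, 2.44], [-1.37, 4.51], [0.17, 1.92], [-2.96, 2.96]. Speed limits (rad/s): [2.39, 2.39, 3.14, 3.14, 3.14, 3.14, 3.14].

## Interface

Orientations are given as a unit quaternion [w, x, y, z].
In Python, from station import * gives the robot as it stands.
- The arm moves only by the shell command python3 -m handwheel 'ROWS' [FORCE]. ROWS is JSON, one flat list of numbers, 7 for each row, row after row: the shift along the world's x, y, z in cm, then the turn, a rotation vector about the world's x, y, z in degrees, then the opening, from 0 (shut) to 1 (fully open). In form: [tx, ty, tz, ax, ay, az, fingers, tx, ty, tz, ax, ay, az, fingers, ...]. A call has 1 to 8 rows; each row is the pose to reach, as a shift and turn from the pose measured when the call began; what a row does not reach only later rows make up. A row lasts 1/12 s, in which the tool goes at most 41.7 mm and 7.16 degrees, less where a joint would pass 70% of its speed; a pose out of reach is approached as far as the arm can. A call with a gripper value outside its range is refused whole. The fingers move at their own pace and stop on an object; FORCE is the grip in N (left out, the last holds). Time passes only in rows, so rows that repeat a pose let the fingers close. It gives the time, the measured TCP pose, the force and the opening at its end, in the units of the state.
- get_obs(): the state, without advancing time (a new reading comes with each control period).
- read_camera(name): name is "scene" or "side" or "wrist"; returns the picture (480x640x3 uint8, red, green, blue); there is no depth.
- camera_info(name): a dict with "fx", "fy", "cx", "cy" (pixels), "R" (3x3) and "t" (3): a world point X has camera coordinates R X + t; the wrist camera has in their place "mount" (4x4, takes a point from camera to tool coordinates, whose origin is the TCP and whose axes are the flange's). Camera axes: x right, y down, z forward; pixel columns grow to the right and rows downward; lengths in m; the calibration is good to about 2 mm. A picture is of the moment at which its call begins: read the wrist's pose just before it. camera_info takes no time and is no camera call.
- hand_in(): hands the job in, once; it reports no verdict.
The state is a dict: "t": time; "q": joint angles; "joint_vel": joint speeds; "joint_torque": joint torques, N m; "eef_pos": TCP position; "tool_rot": TCP orientation; "contact_force": force on the tool from outside, world axes, zero at the start; "torque": the same for the moment, N m; "gripper_width": opening from 0.0 (shut) to 1.0 (fully open).
Only numpy, scipy, OpenCV 4.12 (cv2) and the standard library are available. Lean on these libraries where they do the work, as an engineer would, in place of code of your own. Each camera call takes 0.05 s, during which the arm holds its last target. There are 200 camera calls.

## Working session

There is one attempt and no reset: what is moved stays moved. The work goes in short steps, Python scripts to look and compute and a shell command to move; the robot and the scene stay as the last step left them, time stands still between calls to the robot, and variables do not carry over. Pictures are saved under pics/ and viewed, on a budget of 10 in all, crops included, one or two more only if the job needs it, and the job is handed in when it is done.

```bash
mkdir -p pics; ls
python3 - <<'E'
from station import *
import cv2
for n in("scene","side"):
    cv2.imwrite(f"pics/{n}0.png",read_camera(n)[:,:,::-1]); c=camera_info(n); print(n,c)
print(camera_info("wrist")); print(get_obs())
E
```

```text
pics
scene {'fx': 508.24506673393495, 'fy': 508.24506673393495, 'cx': 321.30874045224806, 'cy': 244.43094555763042, 'R': array([[-0.83031158,  0.55725949, -0.00667348],
       [ 0.34224614,  0.50041991, -0.79526568],
       [-0.43982981, -0.66260228, -0.60622435]]), 't': array([ 0.54519978, -0.06494629,  1.14260058])}
side {'fx': 558.2048662216954, 'fy': 558.2048662216954, 'cx': 314.0607471581538, 'cy': 233.87514219214984, 'R': array([[ 0.73932934, -0.6733331 ,  0.00382832],
       [-0.36410999, -0.40456761, -0.83889747],
       [ 0.56640625,  0.61882759, -0.54427601]]), 't': array([-0.52562627,  0.26765243,  0.75971343])}
{'fx': 410.7921368140936, 'fy': 410.7921368140936, 'cx': 324.4101381708099, 'cy': 237.8516594421154, 'mount': array([[ 8.77303814e-04, -9.47847279e-01, -3.18723652e-01,
         8.11312041e-02],
       [ 9.99999609e-01,  7.94838321e-04,  3.88794900e-04,
        -2.35970917e-04],
       [-1.15184416e-04, -3.18723869e-01,  9.47847605e-01,
        -1.42522301e-01],
       [ 0.00000000e+00,  0.00000000e+00,  0.00000000e+00,
         1.00000000e+00]])}
{'t': 0.1, 'q': array([-0.10812711,  0.47772368,  0.02237006,  1.55634056, -0.01146899,
        1.10928899, -0.08310684]), 'joint_vel': array([ 2.33141804e-03, -1.00365387e-03, -1.97222773e-03, -1.74800103e-03,
        1.96948770e-05,  7.19141650e-04,  5.10907477e-04]), 'joint_torque': array([ 5.69385389e-03, -5.97765398e+01,  1.61440808e+00, -2.81952703e+01,
        1.29656185e-02,  5.02699884e-03, -1.13572563e-05]), 'eef_pos': array([ 6.74476018e-01, -1.81323073e-05,  2.30424368e-01]), 'tool_rot': array([-5.18160937e-04,  7.07095973e-01,  7.07117119e-01, -6.30476508e-04]), 'contact_force': array([ 0.14157471, -0.10520333,  0.79845047]), 'torque': array([0.00031934, 0.01855789, 0.00724236]), 'gripper_width': 1.0002539015025669}
```

View pics/scene0.png

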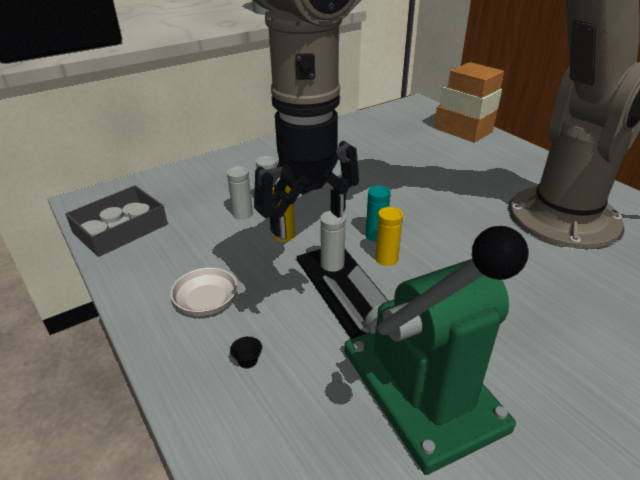

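View pics/side0.png

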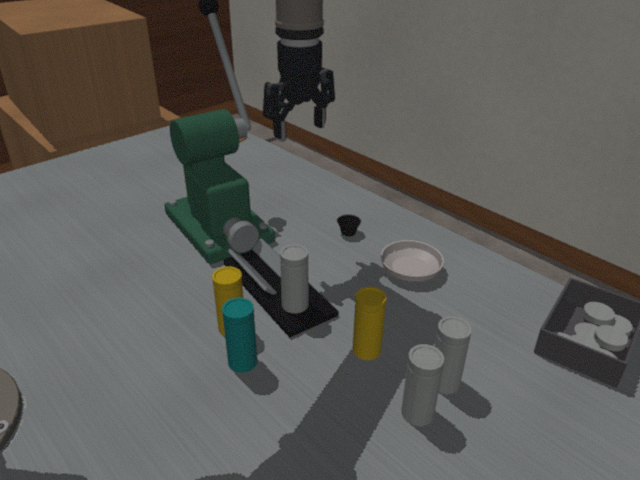

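Candidates in the scene view:
- grey canister on the black cradle (333,242): **chosen**
- grey spares on the worktop (240,193) and (266,170)
- yellow (283,215) and (389,237)
- turquoise (378,213)

In the side view, the chosen canister is at (294,280) and the cradle end corners are near (292,333) and (337,315). I'll check this in one close crop of both views.

Run:
```python
import cv2,numpy as np
a=cv2.imread("pics/scene0.png")[200:350,285:435]; b=cv2.imread("pics/side0.png")[200:350,205:355]
f=lambda x:cv2.resize(x,(400,400),interpolation=cv2.INTER_CUBIC)
o=np.hstack([f(a),f(b)])
o=np.clip(o*1.0*1.5+15,0,255).astype('uint8')
for k in range(0,150,25):
    p=int(k*400/150)
    for off,u0 in((0,285),(400,205)):
        cv2.putText(o,str(u0+k),(off+p,10),0,.35,(0,0,255)); cv2.line(o,(off+p,12),(off+p,18),(0,0,255))
        cv2.putText(o,str(200+k),(off,p+4),0,.35,(0,0,255))
cv2.imwrite("pics/crop.png",o)
```

```text
(no output)
```

View pics/crop.png

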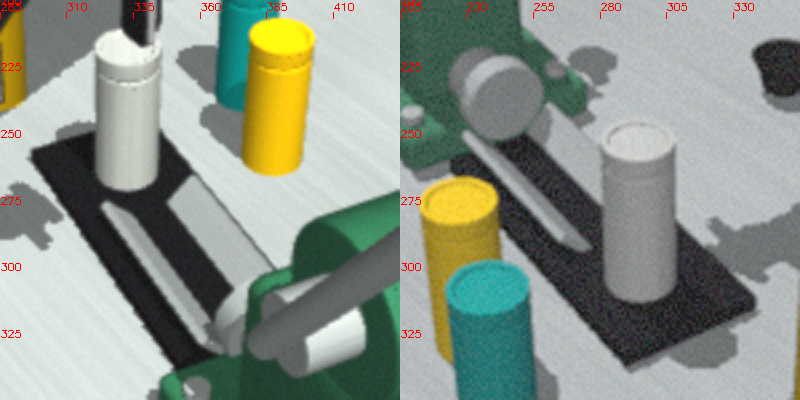

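The crop confirms the grey canister stands on the cradle's open end. In the side view its lid centre is at about (295,252) and the plate's end corners at (291,334.5) and (338,311). In the scene view the plate corner is at (297.4,257). Next I fit the poses.

```bash
cat > h.py <<'E'
from station import *
import numpy as np
from scipy.optimize import least_squares
C={n:camera_info(n) for n in("scene","side")}
def proj(n,X):
    c=C[n]; p=np.atleast_2d(X)@c["R"].T+c["t"]
    return np.c_[c["fx"]*p[:,0]/p[:,2]+c["cx"],c["fy"]*p[:,1]/p[:,2]+c["cy"]]
def T(s,P):  # s=(x,y,yaw)
    P=np.atleast_2d(P).astype(float); c,k=np.cos(s[2]),np.sin(s[2])
    return np.c_[s[0]+c*P[:,0]-k*P[:,1],s[1]+k*P[:,0]+c*P[:,1],P[:,2]]
E
python3 - <<'E'
from h import *
a=np.linspace(0,2*np.pi,180); ring=np.c_[.023*np.cos(a),.023*np.sin(a),0*a]
def ext(n,xy):
    b=proj(n,ring+[*xy,.012]); t=proj(n,ring+[*xy,.122])
    A=np.r_[b,t]; return np.array([b[:,0].mean(),b[:,1].max(),t[:,1].min(), ])
fc=lambda xy:np.r_[ext("scene",xy)-[333,271.2,211],ext("side",xy)-[295,313.2,245.7]]
r=least_squares(fc,[.65,0]); print("can",r.x,r.fun.round(1)); xy=r.x
ob=[("side",(-.15,.05,.012),(291.2,334.5)),("side",(-.15,-.05,.012),(338.1,311)),("scene",(-.15,-.05,.012),(297.4,257)),
("side",(.095,0,.042),(244.4,236.4))]
best=None
for y0 in np.arange(-3,3.2,.5):
  for sw in (1,-1):
    f=lambda s:np.concatenate([proj(n,T(s,np.array(P)*[1,sw,1]))[0]-uv for n,P,uv in ob])
    q=least_squares(f,[*xy,y0])
    if best is None or q.cost<best[0]: best=(q.cost,sw,q.x,q.fun.round(1))
print(best,np.degrees(best[2][2]))
s=best[2]; d=xy-s[:2]; c,k=np.cos(s[2]),np.sin(s[2]); print("can in press",c*d[0]+k*d[1],-k*d[0]+c*d[1])
for n in C: print(n,"rail start ends",proj(n,T(s,[[-.05,.014,.012],[-.05,.034,.032],[-.05,-.014,.012],[-.05,-.034,.032],[.095,0,.042]])).round(1).tolist())
# other objects
def tri(p,q):
    g=lambda X:np.r_[proj("scene",X)[0]-p,proj("side",X)[0]-q]
    r=least_squares(g,[.6,0,.05]);return r.x.round(3),r.fun.round(1)
for nm,p,q in [("sp1",(237,173),(454,326)),("sp2",(266,162),(425,356)),("yelA",(390,214),(228,275)),("turq",(378,192),(239,307)),("yelB",(283,190),(370,296)),("dish",(204,290),(413,259)),("ballknob",(500,253),(208,5))]: print(nm,tri(p,q))
E
```

```text
can [ 0.53352963 -0.14392089] [-0.6 -0.8 -1.6 -0.7 -0.3 -1.7]
(np.float64(11.619472176036457), 1, array([ 0.55219881, -0.05108919,  1.42515674]), array([-2.1, -2. ,  0.8, -1. , -1.9, -2.3, -0.3,  2.1])) 81.65546647160421
can in press -0.09455828459107549 0.004999310791350874
scene rail start ends [[347.2, 274.9], [356.8, 263.8], [334.0, 279.2], [324.4, 274.1], [381.2, 315.1]]
side rail start ends [[276.6, 292.4], [266.4, 287.4], [290.0, 286.9], [299.2, 274.3], [244.1, 238.5]]
sp1 (array([ 0.596, -0.416,  0.107]), array([-0.6, -0.2, -0.4,  0.2]))
sp2 (array([ 0.521, -0.425,  0.106]), array([-0.6, -0.2, -0.3,  0.1]))
yelA (array([ 0.429, -0.107,  0.108]), array([-0.5,  0. , -0.4, -0. ]))
turq (array([ 0.397, -0.182,  0.107]), array([-0.2,  0. , -0.1, -0. ]))
yelB (array([ 0.554, -0.294,  0.11 ]), array([-0.9, -0.2, -0.7,  0.2]))
dish (array([ 0.778, -0.204,  0.022]), array([-0.8, -0.3, -0.9,  0.3]))
ballknob (array([0.706, 0.315, 0.413]), array([ 0.2, -0.1,  0.5,  0.2]))
```

```bash
python3 -m handwheel '[-4,-5,0,0,0,-3,0.25,-8,-10,0,0,0,-6,0.25,-12,-15,0,0,0,-10,0.25,-15.4,-20.6,0,0,0,-12,0.25,-15.4,-20.6,0,0,0,-12,0.25,-15.4,-20.6,0,0,0,-12,0.25,-15.4,-20.6,0,0,0,-12,0.25,-15.4,-20.6,0,0,0,-12,0.25]'
python3 - <<'E'
from h import *
import cv2
o=get_obs(); cv2.imwrite("pics/w1.png",read_camera("wrist")[:,:,::-1]); np.save("w1.npy",np.r_[o["eef_pos"],o["tool_rot"]]); print(o["gripper_width"],o["contact_force"])
# bias-tolerant press refit with more points
ob=[("side",(-.15,.05,.012),(291.2,334.5)),("side",(-.15,-.05,.012),(338.1,311)),("scene",(-.15,-.05,.012),(297.4,257)),
("side",(.095,0,.042),(244.4,236.4)),("scene",(-.05,.034,.032),(357,265.6)),("scene",(-.05,-.034,.032),(323.6,276.1)),("side",(-.05,.014,.012),(276.2,293))]
f=lambda s:np.concatenate([proj(n,T(s,P))[0]-uv for n,P,uv in ob])
q=least_squares(f,[.55,-.05,1.42]);print(q.x,np.degrees(q.x[2]),q.fun.round(1))
E
```

```text
t: 0.77
eef_pos: [0.5177, -0.21, 0.2304]
tool_rot: [-0.001, 0.779, 0.627, -0.001]
contact_force: [-0.4, 0.5, 0.4]
gripper_width: 0.247
0.24747366836734047 [-0.4239978   0.50554417  0.35514494]
[ 0.55310218 -0.05010601  1.42342668] 81.55634123504468 [-2.2 -2.5  0.6 -1.4 -1.9 -2.  -0.2  1.7 -0.2 -1.3  0.8 -1.5  0.4 -1.1]
```

View pics/w1.png

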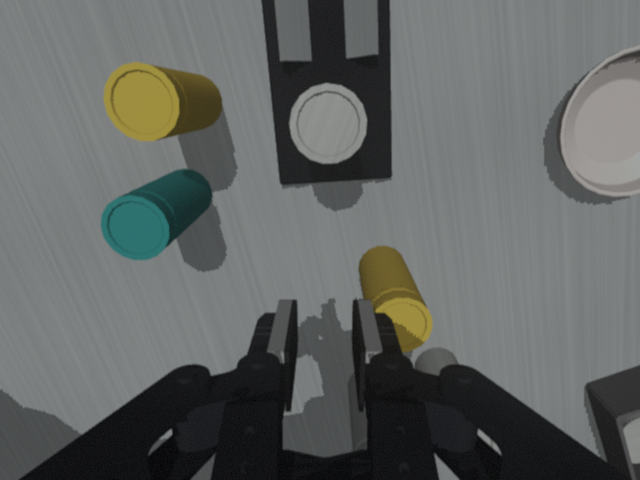

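The wrist view shows the canister's lid centred at about (328,123), the plate's end corners at (281,184) and (391,178), and the rails starting near y≈60. I convert these to world coordinates.

```bash
cat >> h.py <<'E'
from scipy.spatial.transform import Rotation as Ro
W=camera_info("wrist")
def wray(pose,uv,z):
    R=Ro.from_quat(np.r_[pose[4:],pose[3]]).as_matrix(); M=W["mount"]
    d=R@M[:3,:3]@np.array([(uv[0]-W["cx"])/W["fx"],(uv[1]-W["cy"])/W["fy"],1]); o=pose[:3]+R@M[:3,3]
    return o+d*(z-o[2])/d[2]
def topress(s,X):
    d=np.array(X)[:2]-s[:2]; c,k=np.cos(s[2]),np.sin(s[2]); return np.array([c*d[0]+k*d[1],-k*d[0]+c*d[1]])
E
python3 - <<'E'
from h import *
p=np.load("w1.npy"); f=lambda u,v,z:wray(p,(u,v),z)[:2]
lid=f(328,123,.122); A=f(281.5,184,.012); B=f(391,178.5,.012); A2=f(263.5,0,.012); B2=f(389.7,0,.012)
yaw=[np.degrees(np.arctan2(*(e-s)[::-1])) for s,e in((A,A2),(B,B2))]
print("lid",lid,"corners",A,B,np.linalg.norm(A-B),yaw,"end yaw",np.degrees(np.arctan2(*(A-B)[::-1]))-90)
y=np.radians(np.mean(yaw)); m=(A+B)/2; s=np.r_[m+.15*np.array([np.cos(y),np.sin(y)]),y]; print("press",s,"can",topress(s,lid))
# bottom-edge midpoint of rails start
for u,v in((280,61),(312,60),(346,58),(378,54)): print(topress(s,f(u,v,.012)),topress(s,f(u,v,.032)))
E
```

```text
lid [ 0.53408553 -0.14404569] corners [ 0.48210132 -0.1921382 ] [ 0.57784995 -0.2080432 ] 0.09706063921096199 [np.float64(81.26553469058902), np.float64(81.02281365572088)] end yaw 80.56859600573219
press [ 0.55306793 -0.05187887  1.41623301] can [-0.0939904   0.00456715]
[-0.04919212  0.04022897] [-0.05093097  0.03828951]
[-0.05003717  0.01431976] [-0.05172918  0.01381663]
[-0.05023744 -0.01318895] [-0.05191834 -0.01216706]
[-0.04885887 -0.03902863] [-0.0506162  -0.03657427]
```

```bash
python3 -m handwheel '[0.2,0,-4,0,0,0,0.25,0.2,0,-8,0,0,0,0.25,0.2,0,-11,0,0,0,0.25,0.2,0,-12.6,0,0,0,0.25,0.2,0,-12.6,0,0,0,0.25,0.2,0,-12.6,0,0,0,0.25]'
```

```text
t: 1.32
eef_pos: [0.522, -0.2057, 0.1037]
tool_rot: [-0.002, 0.777, 0.629, -0.001]
contact_force: [0.5, 0.6, -0.0]
gripper_width: 0.255
```

```bash
python3 -m handwheel '[0,0.6,0,0,0,0,0.25,0.1,1.2,0,0,0,0,0.25,0.2,1.7,0,0,0,0,0.25,0.3,2.0,0,0,0,0,0.25,0.36,2.3,0,0,0,0,0.25,0.4,2.5,0,0,0,0,0.25,0.4,2.5,0,0,0,0,0.25]'
```

```text
t: 1.9
eef_pos: [0.5262, -0.1801, 0.1039]
tool_rot: [-0.002, 0.777, 0.629, -0.001]
contact_force: [0.7, -0.1, 0.6]
gripper_width: 0.25
```

```bash
python3 -m handwheel '[0.04,0.2,0,0,0,0,0.25,0.08,0.4,0,0,0,0,0.25,0.12,0.6,0,0,0,0,0.25,0.17,0.8,0,0,0,0,0.25,0.21,1.0,0,0,0,0,0.25,0.25,1.2,0,0,0,0,0.25,0.29,1.4,0,0,0,0,0.25,0.34,1.6,0,0,0,0,0.25]'
python3 - <<'E'
from h import *
import cv2
a=read_camera("side")[:,:,::-1][200:360,200:360]; b=read_camera("wrist")[:,:,::-1]
cv2.imwrite("pics/p1.png",np.hstack([cv2.resize(a,(400,400)),cv2.resize(b[:,120:520],(333,400))])); print(get_obs()["contact_force"])
E
```

```text
t: 2.57
eef_pos: [0.5296, -0.164, 0.1039]
tool_rot: [-0.002, 0.777, 0.629, -0.001]
contact_force: [0.1, -1.0, -0.2]
gripper_width: 0.249
[ 0.11278517 -0.8528046   0.91427022]
```

View pics/p1.png

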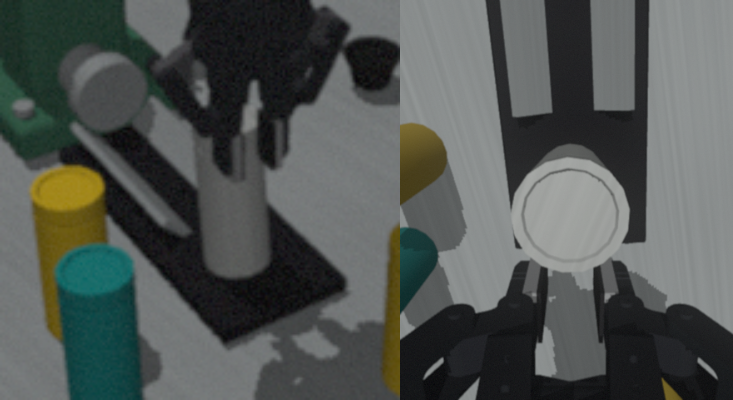

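The canister sits against both fingers and leans towards the press. In the wrist picture the rail gap is straight ahead, so I keep pushing.

```bash
python3 -m handwheel '[0.05,0.25,0,0,0,0,0.25,0.1,0.5,0,0,0,0,0.25,0.16,0.75,0,0,0,0,0.25,0.21,1.0,0,0,0,0,0.25,0.26,1.25,0,0,0,0,0.25,0.31,1.5,0,0,0,0,0.25,0.36,1.7,0,0,0,0,0.25,0.4,1.9,0,0,0,0,0.25]'
python3 -m handwheel '[0.04,0.2,0,0,0,0,0.25,0.08,0.4,0,0,0,0,0.25,0.12,0.6,0,0,0,0,0.25,0.16,0.8,0,0,0,0,0.25,0.2,1.0,0,0,0,0,0.25,0.24,1.2,0,0,0,0,0.25,0.28,1.4,0,0,0,0,0.25,0.3,1.5,0,0,0,0,0.25]'
python3 - <<'E'
from h import *
import cv2
a=read_camera("side")[:,:,::-1][200:360,200:360]; b=read_camera("wrist")[:,:,::-1]
cv2.imwrite("pics/p2.png",np.hstack([cv2.resize(a,(400,400)),cv2.resize(b[:,120:520],(333,400))])); print(get_obs()["contact_force"])
E
```

```text
t: 3.33
eef_pos: [0.5338, -0.1442, 0.1039]
tool_rot: [-0.002, 0.777, 0.629, -0.001]
contact_force: [0.2, 0.3, 0.9]
gripper_width: 0.248
t: 4.0
eef_pos: [0.5369, -0.1288, 0.1039]
tool_rot: [-0.002, 0.777, 0.63, -0.001]
contact_force: [0.7, -0.1, 0.0]
gripper_width: 0.253
[ 0.53100499 -0.27726463  0.33270208]
```

View pics/p2.png

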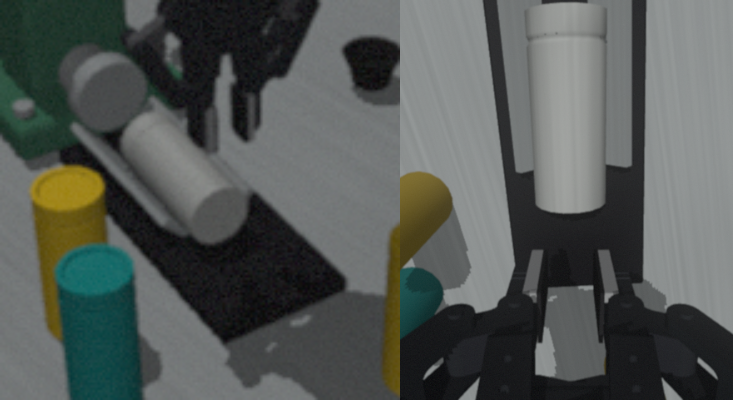

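It lies between the rails with its lid towards the press. I back off, square up to the cradle, shut the fingers and go down behind the bottom end.

```bash
python3 -m handwheel '[0,-1.8,0,0,0,1,0,-0.1,-3.6,0,0,0,3.3,0,-0.1,-3.6,-1,0,0,3.3,0,-0.1,-3.6,-4,0,0,3.3,0,-0.1,-3.6,-6.5,0,0,3.3,0,-0.1,-3.6,-7.6,0,0,3.3,0,-0.1,-3.6,-7.6,0,0,3.3,0,-0.1,-3.6,-7.6,0,0,3.3,0]'
python3 - <<'E'
from h import *
import cv2
o=get_obs(); s=[.553,-.051,np.radians(81.4)]
print(topress(s,o["eef_pos"]),o["eef_pos"],o["gripper_width"],np.degrees(2*np.arctan2(o["tool_rot"][2],o["tool_rot"][1])))
cv2.imwrite("pics/w2.png",read_camera("wrist")[:,:,::-1])
E
```

```text
t: 4.77
eef_pos: [0.5356, -0.1647, 0.0277]
tool_rot: [-0.002, 0.758, 0.652, -0.001]
contact_force: [-0.1, -0.5, 1.4]
gripper_width: -0.004
[-0.11503752  0.00015968] [ 0.53563994 -0.1647202   0.02765738] -0.003715435612424067 81.33766944656155
```

View pics/w2.png

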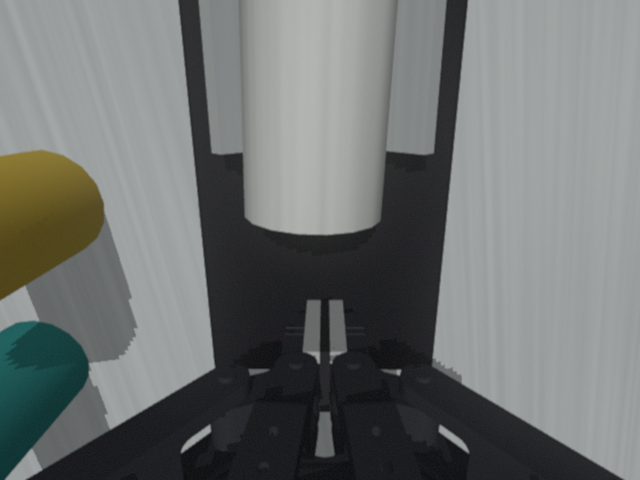

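The canister is lying slightly left of the finger line: its bottom centre is near column 313, the fingers are at 325. I shift left about 2 mm and push along the rails.

```bash
python3 -m handwheel '[-0.1,0.8,0,0,0,0,0,0.0,1.6,0,0,0,0,0,0.1,2.2,0,0,0,0,0,0.2,2.6,0,0,0,0,0,0.23,2.9,0,0,0,0,0,0.27,3.2,0,0,0,0,0,0.32,3.5,0,0,0,0,0,0.36,3.8,0,0,0,0,0]'
python3 -m handwheel '[0.05,0.3,0,0,0,0,0,0.09,0.6,0,0,0,0,0,0.14,0.9,0,0,0,0,0,0.18,1.2,0,0,0,0,0,0.23,1.5,0,0,0,0,0,0.27,1.8,0,0,0,0,0,0.32,2.1,0,0,0,0,0,0.36,2.4,0,0,0,0,0]'
python3 - <<'E'
from h import *
o=get_obs(); s=[.553,-.051,np.radians(81.4)]
print(topress(s,o["eef_pos"]),o["contact_force"])
import cv2
cv2.imwrite("pics/w3.png",read_camera("wrist")[:,:,::-1])
E
```

```text
t: 5.48
eef_pos: [0.5401, -0.1275, 0.0287]
tool_rot: [-0.001, 0.759, 0.651, -0.001]
contact_force: [0.6, -1.8, 0.3]
gripper_width: 0.0
t: 6.15
eef_pos: [0.5438, -0.1032, 0.0287]
tool_rot: [-0.001, 0.759, 0.651, -0.001]
contact_force: [0.0, -2.0, 0.4]
gripper_width: -0.0
[-0.0529986   0.00130092] [ 0.01631725 -1.96810741  0.41778417]
```

View pics/w3.png

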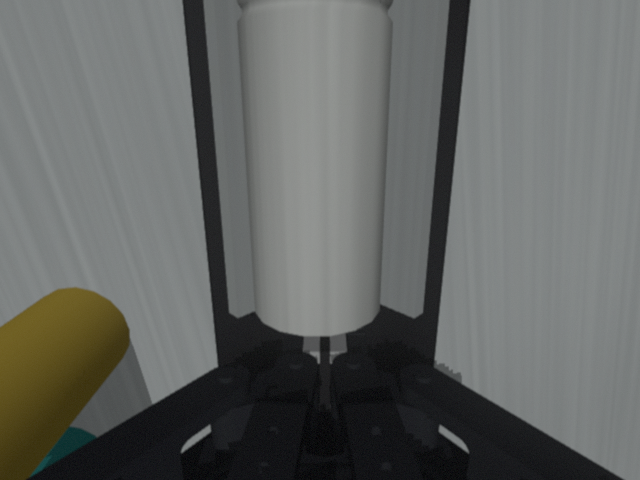

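The canister is sliding along the rails with about 2 N of friction and centred on the fingers. I continue and slow down near the die.

```bash
python3 -m handwheel '[0.04,0.25,0,0,0,0,0,0.08,0.5,0,0,0,0,0,0.11,0.75,0,0,0,0,0,0.15,1.0,0,0,0,0,0,0.19,1.25,0,0,0,0,0,0.23,1.5,0,0,0,0,0,0.26,1.7,0,0,0,0,0,0.29,1.9,0,0,0,0,0]'
python3 -m handwheel '[0.015,0.1,0,0,0,0,0,0.03,0.2,0,0,0,0,0,0.045,0.3,0,0,0,0,0,0.06,0.4,0,0,0,0,0]'
python3 -m handwheel '[0.01,0.08,0,0,0,0,0,0.02,0.16,0,0,0,0,0,0.03,0.24,0,0,0,0,0]'
```

```text
t: 6.87
eef_pos: [0.5469, -0.0831, 0.0287]
tool_rot: [-0.001, 0.758, 0.652, -0.0]
contact_force: [-0.5, -1.9, 1.7]
gripper_width: -0.001
t: 7.2
eef_pos: [0.5474, -0.0792, 0.0287]
tool_rot: [-0.001, 0.758, 0.652, -0.001]
contact_force: [0.1, -2.0, 2.2]
gripper_width: 0.001
t: 7.45
eef_pos: [0.5477, -0.0767, 0.0287]
tool_rot: [-0.001, 0.758, 0.652, -0.001]
contact_force: [0.0, -1.6, 1.9]
gripper_width: 0.001
```

```bash
for i in 1; do python3 -m handwheel '[0.01,0.06,0,0,0,0,0,0.02,0.12,0,0,0,0,0,0.02,0.15,0,0,0,0,0]'; done
python3 -m handwheel '[0.01,0.05,0,0,0,0,0,0.015,0.1,0,0,0,0,0]'
```

```text
t: 7.7
eef_pos: [0.5476, -0.0767, 0.0287]
tool_rot: [-0.001, 0.759, 0.651, -0.001]
contact_force: [-1.2, -6.7, 1.2]
gripper_width: -0.003
t: 7.87
eef_pos: [0.5476, -0.0767, 0.0287]
tool_rot: [-0.0, 0.759, 0.651, -0.001]
contact_force: [-1.6, -7.2, 0.7]
gripper_width: -0.004
```

The push stalled with the force rising to 7 N at TCP x = -26 mm, which is where home was predicted. I retreat straight back, then up, and check.

```bash
python3 -m handwheel '[0,-0.3,0,0,0,0,0,-0.3,-2,0,0,0,0,0,-0.6,-4,0,0,0,0,0,-0.6,-4.5,3,0,0,0,0,-0.6,-4.5,7,0,0,0,0,-0.6,-4.5,11,0,0,0,0,-0.6,-4.5,14,0,0,0,0,-0.6,-4.5,14,0,0,0,0]'
python3 - <<'E'
from h import *
import cv2
o=get_obs(); np.save("w4.npy",np.r_[o["eef_pos"],o["tool_rot"]])
w=read_camera("wrist")[:,:,::-1][0:240,200:440]; a=read_camera("side")[:,:,::-1][190:310,190:310]
cv2.imwrite("pics/e1.png",np.hstack([cv2.resize(w,(400,400),interpolation=2),cv2.resize(a,(400,400),interpolation=2)])); print(o["contact_force"])
E
```

```text
t: 8.53
eef_pos: [0.5458, -0.1215, 0.1752]
tool_rot: [0.003, 0.759, 0.651, 0.003]
contact_force: [1.2, -0.3, -0.3]
gripper_width: -0.0
[ 1.24536351 -0.26248645 -0.29955259]
```

View pics/e1.png

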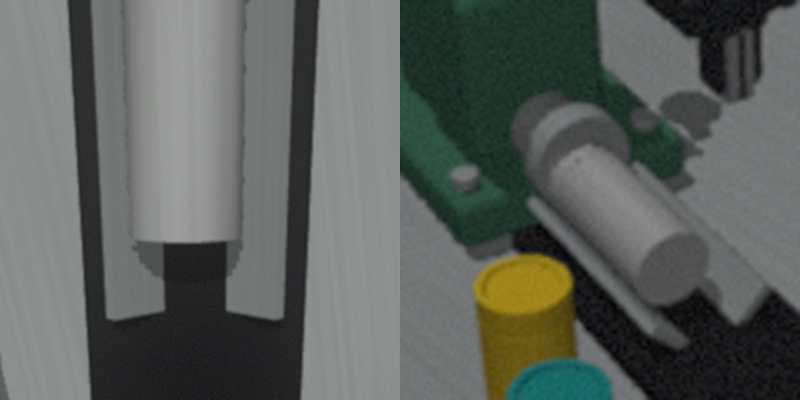

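It looks home: the lid meets the die disc in the side view, and the axis runs parallel to the rails in the wrist view. I move well clear and check the lid-to-die seam from above.

```bash
python3 -m handwheel '[0,-1,4,0,0,0,0,0,-2,8,0,0,0,0,0,-4,11,0,0,0,0,0,-6,13,0,0,0,0,0,-7,15,0,0,0,0,0,-7,15,0,0,0,0,0,-7,15,0,0,0,0,0,-7,15,0,0,0,0]'
python3 - <<'E'
from h import *
import cv2
o=get_obs(); p=np.r_[o["eef_pos"],o["tool_rot"]]; s=[.553,-.051,np.radians(81.4)]
w=read_camera("wrist")[:,:,::-1]; sc=read_camera("scene")[:,:,::-1]
R=Ro.from_quat(np.r_[p[4:],p[3]]).as_matrix(); M=W["mount"]; 
def wp(X): 
    c=M[:3,:3].T@(R.T@(X-p[:3])-M[:3,3]); return c[0]/c[2]*W["fx"]+W["cx"],c[1]/c[2]*W["fy"]+W["cy"]
for q in([.095,0,.058],[-.015,0,.058],[.095,0,.072]): print(q,np.round(wp(T(s,q)[0]),1))
cv2.imwrite("pics/e2.png",np.hstack([cv2.resize(w[0:200,224:424],(400,400),interpolation=2),cv2.resize(sc[220:345,290:415],(400,400),interpolation=2)])); print(o["eef_pos"],o["contact_force"])
E
```

```text
t: 9.3
eef_pos: [0.542, -0.1894, 0.3176]
tool_rot: [-0.001, 0.758, 0.652, -0.001]
contact_force: [-0.1, 0.9, -1.0]
gripper_width: -0.003
[0.095, 0, 0.058] [313.3 -98.7]
[-0.015, 0, 0.058] [314.4  49.9]
[0.095, 0, 0.072] [ 312.8 -106.9]
[ 0.54200601 -0.1894198   0.31756263] [-0.08779983  0.93850264 -1.00347757]
```

View pics/e2.png

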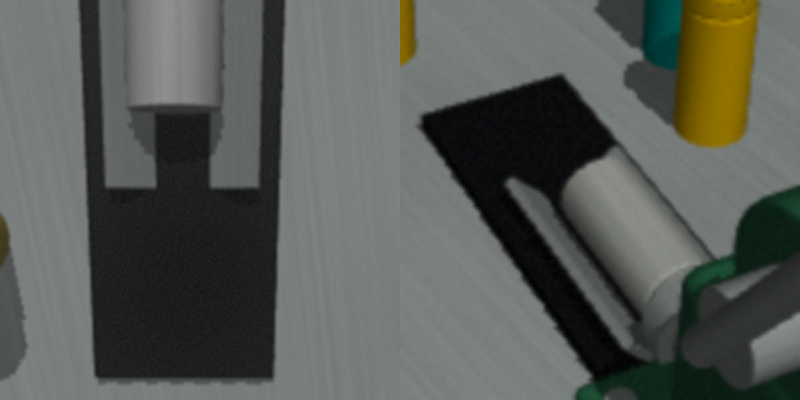

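Run:
```python
from h import *
o=get_obs(); p=np.r_[o["eef_pos"],o["tool_rot"]]; s=[.553,-.051,np.radians(81.4)]
for nm,uv,z in(("end",(316,189),.012),("railtop",(277,94),.032),("railtopR",(353,94),.032),("railfootL",(302,94),.012),("bottom top",(311.5,52.5),.058),("bot L",(288.5,52.5),.035),("bot R",(334,53.5),.035)): print(nm,topress(s,wray(p,uv,z)).round(4))
```

```text
end [-0.1509  0.0005]
railtop [-0.0519  0.0379]
railtopR [-0.0519 -0.0369]
railfootL [-0.0517  0.0144]
bottom top [-0.0171  0.0028]
bot L [-0.0148  0.0253]
bot R [-0.0157 -0.0178]
```

```bash
python3 -c "
from station import *
print(hand_in())"
```

```text
the job is handed in; nothing more can be done
None
```

The canister was tipped over without gripping or lifting it. It now lies between the rails, with its lid towards the press and home against the die. The job is handed in at about 9.4 s on the robot's clock, with the robot well above the cradle and touching nothing.

- **Tipping:** I pushed the top of the canister with the fingers slightly open until it fell between the rails. Readings between moves stayed around 1 N.
- **Seating:** With the fingers shut, I pushed the bottom end along the rails at about 2 N. The arm stopped as the force rose to about 7 N, with the fingertips where I expected them for home.
- **Last checks:** In the final pictures the bottom end is at about x = -15 to -17 mm, where home is -15 mm. The wrist-camera positions read about 1–2 mm short, so this fits home. The canister is parallel to the rails and about 3 mm off the middle line, within the rails' play.
- **Not confirmed:** I did not see the lid-to-die seam from straight above, because it was outside the wrist picture. "Fully home" rests on the stop in the push, the measured position, and the side and scene views, which show no visible gap. One measurement of the bottom end's left and right edges hinted at about 1° of skew, but that is about one pixel.
- **Other objects:** I saw no contact with anything else, and the items in the close pictures stood where they had been. I did not take a final picture of the whole worktop.

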